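Register the murtabak frame and hold the press ready over it

ROBOT

A 6-joint arm with a two-finger parallel gripper is mounted at the origin on the work surface. World frame = base frame: x ahead of the robot, y to its left, z up, the work surface at z = 0. Lengths are in m, angles in rad, forces in N, time in s.
With the tool pointing down it reaches from about 0.25 to 0.775 m from the base axis. Payload 4 kg.
Tool frame: the origin (TCP) lies at the centre of the arm's flange, where the gripper is bolted on; the fingertips stand 199 mm ahead of it and the grasp point (between the pads) lies 180 mm ahead of it (robot.tcp_to_tips is the z of the fingertips in the tool frame, in m); z points along the fingers, y is the line along which they close (so a half turn about z gives the same grasp; the last joint's range is limited). The gripper opens to 94 mm and grips with 3 to 60 N. Pads are 16 mm wide; open, the fingers measure 119 mm over their backs; the gripper's body (75 mm by 177 mm) begins 78 mm behind the grasp point.
Start: joints at [-1.206, 0.087, 1.371, -0, 1.684, -0.103], TCP at [0.248, -0.491, 0.405] pointing down, gripper open.
Joint ranges: [-3.1, 3.1], [-0.76, 2.03], [0.27, 2.55], [-1.08, 4.22], [0.17, 2.65], [-2.57, 2.57]. Speed limits (rad/s): [2.79, 2.79, 3.14, 3.14, 3.14, 3.14].

INTERFACE

Orientations are given as [roll, pitch, yaw] about the fixed x, y, z axes, in that order (R = Rz(yaw) Ry(pitch) Rx(roll)).
In Python, from bench import robot gives the robot as it stands.
- The arm moves only by the tool play_rows, never from a script. Its arguments are lists of equal length, an entry for each row: "translation": the shift along the tool's x, y, z scaled (see below), a list of three; "twist": the turn, a rotation vector about the tool's x, y, z scaled (see below), a list of three; "gripper": the opening, from -1 (shut) to 1 (fully open). A call has 1 to 8 rows; each row shifts and turns the commanded pose from where the row before left it, along the tool's axes as they then stand; what a row does not reach is not made up. The controller multiplies each number of a shift by 0.04 m and each number of a turn by 0.1 rad. A row lasts 1/10 s, in which the tool goes at most 50 mm and 8.59 degrees, less where a joint would pass 70% of its speed; a pose out of reach is approached as far as the arm can. A call with a number of a shift or a turn outside -1 to 1 is refused whole. A call with a gripper value outside its range is refused whole. The fingers move at their own pace and stop on an object; the grip force is fixed at half the most. Time passes only in rows, so rows that do not move let the fingers close. It gives the time, the measured TCP pose, the force, the opening and the grip force at its end, in the units of the state.
- robot.get_obs(): the state, without advancing time (a new reading comes with each control period).
- robot.snapshot(name): name is "side" or "top"; returns the picture (384x512x3 uint8, red, green, blue); there is no depth.
- robot.camera_model(name): a dict with "camera_matrix" (3x3 intrinsics, pixels), "rvec" (rotation vector, rad) and "tvec" (3), from world to camera coordinates, as OpenCV has them. Camera axes: x right, y down, z forward; pixel columns grow to the right and rows downward; lengths in m; the calibration is good to about 2 mm. A picture is of the moment at which its call begins. camera_model takes no time and is no camera call.
- robot.close_job(): hands the job in; it is judged then, once.
Trained networks look in the newest picture that a camera, given by its name, has taken for a name from the list of things; names that differ only in an ending like _2 or _b are one class to them, and where a whole thing is asked for, a point or a joint stands for the part that bears it (a point fixed in the world has none). Each returns a list of dicts, best first, with "score" (0 to 1); they miss things now and then, are a little off and sometimes report something else, mostly with a low value. They report only what shows in the picture. A call takes as long as a camera call. They do not tell look-alikes from the thing itself.
- robot.recognise(name, camera): "centre" ([x, y, z] in m, in world coordinates, good to about 4 mm: the middle of the surface that is visible of it).
- robot.spot_point(name, camera): "centre" ([x, y, z] in m, in world coordinates, good to about 4 mm: a listed point, or the origin of a listed thing).
The state is a dict: "time": time; "joint_positions": joint angles; "qvel": joint speeds; "joint_torque": joint torques, N m; "tool_pos": TCP position; "ee_rot": TCP orientation; "wrist_force": force on the tool from outside, world axes, zero at the start; "wrist_torque": the same for the moment, N m; "width": finger opening in m; "finger_force": force on a finger pad.
Only numpy, scipy, OpenCV 4.12 (cv2) and the standard library are available. Lean on these libraries where they do the work, as an engineer would, in place of code of your own. Each camera call takes 0.05 s, during which the arm holds its last target. There are 200 camera calls.

TASK

Slide the open steel frame flat along the griddle until it is fully home against both stop bars in their corner. Then take the press by its handle, carry it over the splash guard without knocking the guard, and finish while still holding it hovering about 1 cm above the frame's rim, level, centred and lined up with the opening so that it could go straight down into it, touching neither frame nor griddle. Leave everything else where it is.

Things in the scene. Friction and masses are not known exactly. Their poses are not given: they have to be found in the camera images.
- griddle: Tabletop griddle, fixed to the counter: flat aluminium plate 320 mm (x) by 390 mm (y), its top 50 mm above the counter. Origin: centre of its underside, at counter height; x points away from the robot at yaw 0, y to the left. The frame fully home in the corner of the stops has its centre at x = +45, y = +35 mm.
- stop_corner (a point): The inside corner of the two steel stop bars fixed on the griddle plate, at plate height, x = +100, y = +110 mm from the griddle's origin, same axes. Bars 10 mm thick, 18 mm tall. The far bar's inner face runs from the corner 165 mm towards -y (faces -x), the left bar's 120 mm towards -x (faces -y)
- guard: Upright thin steel splash guard along the whole right edge of the griddle plate (fixed to it, in line with its x axis): 310 mm long, 4 mm thick, 60 mm tall, its top 110 mm above the counter. Origin: centre of its lower edge, on the plate.
- frame_center (a point): Centre (half-way up) of the loose rectangular dark steel frame lying flat on the griddle, open at top and bottom: outside 110 mm (x) by 150 mm (y), wall 8 mm, 25 mm tall, opening 94 by 134 mm; 0.2 to 0.35 kg. Long sides along its own y axis. It slides on the plate when pushed at a wall, from inside or outside
- press_grip (a point): Centre of the handle bar of the loose press (0.3 to 0.65 kg) standing on the counter right of the griddle: dark steel plate 76 mm (x) by 116 mm (y), 10 mm thick, and above its centre a wooden bar 24 mm wide (x), 24 mm tall, 100 mm long (y, the plate's long way) on two thin posts at y = -38 and +38 mm. The bar's centre is 65 mm above the plate's underside
- press_base (a point): Centre of the underside of the press plate (65 mm below press_grip), same axes, z up.
- canister: Bystander, leave it where it is: lidded steel canister, 94 mm across, 146 mm tall with its knob. Origin: centre of its underside.
- ghee_jar: Bystander, leave it where it is: glass jar with a brass-coloured cap, 76 mm across, 120 mm tall. Origin: centre of its underside.
- milk_tin: Bystander, leave it where it is: paper-labelled tin, 75 mm across, 80 mm tall. Origin: centre of its underside.
- sauce_cup: Bystander, leave it where it is: small open steel cup, 52 mm across, 35 mm tall, standing just outside the splash guard. Origin: centre of its underside.
- spoon_rest: Bystander, leave it where it is: round white ceramic spoon rest, 110 mm across, with a spoon whose handle sticks out to its -x side, about 35 mm tall. Origin: centre of its underside.
- scraper: Bystander, leave it where it is: red plastic scraper lying flat, about 185 mm long, 16 mm high. Origin: centre of its underside.
- tea_mug: Bystander, leave it where it is: white mug, 76 mm across, 90 mm tall. Origin: centre of its underside.
Things that resemble listed ones, but are neither listed nor needed, are in the scene too. Of the things that look like the part that bears frame_center, the middle-sized one is meant.

How it is judged:
By the outcome, as a careful person would: the job done as asked, in the order asked, and still so for the second after the job is handed in, while the arm keeps its last pose, push and grip.
It also fails if it takes over 72 s, if anything falls off the work surface, if the arm or the gripper's body presses on something with over 40 N, if the wrist force passes 120 N, or if a joint passes its speed limit or range.

## Working session

There is one attempt and no reset: what is moved stays moved. The work goes in short steps, Python scripts to look and compute and a tool call to move; the robot and the scene stay as the last step left them, time stands still between calls to the robot, and variables do not carry over. Pictures are saved under pics/ and viewed, at most 10 in all, crops included, and the job is handed in when it is done.

Besides the shell and the picture viewer there is one more tool, called after "Emit:" by a JSON object that holds its "method" and its "body", one argument or row to a line. play_rows: Moves the arm, as the interface text tells. Its arguments: {"type":"object","properties":{"translation":{"type":"array","items":{"type":"array","items":{"type":"number","minimum":-1,"maximum":1}}},"twist":{"type":"array","items":{"type":"array","items":{"type":"number","minimum":-1,"maximum":1}}},"gripper":{"type":"array","items":{"type":"number"}}},"required":["translation","twist","gripper"]}

```bash
mkdir -p pics; cat > h.py <<'E'
import numpy as np, cv2
from bench import robot
def cam(n):
    m=robot.camera_model(n); return np.array(m["camera_matrix"],float),np.array(m["rvec"],float),np.array(m["tvec"],float)
def proj(n,P):
    K,r,t=cam(n); return cv2.projectPoints(np.array(P,float).reshape(-1,1,3),r,t,K,None)[0].reshape(-1,2)
def back(n,uv,z):
    K,r,t=cam(n); R=cv2.Rodrigues(r)[0]; C=-R.T@t.ravel()
    uv=np.atleast_2d(uv).astype(float); d=np.c_[uv,np.ones(len(uv))]@np.linalg.inv(K).T@R
    return C+d*((z-C[2])/d[:,2])[:,None]
E
python3 - <<'E'
from h import *
for n in("side","top"):
    im=robot.snapshot(n); cv2.imwrite(f"pics/{n}0.png",im[:,:,::-1])
    for k in["griddle","stop_corner","guard","frame_center","press_grip","press_base","sauce_cup","canister","ghee_jar","milk_tin","spoon_rest","scraper","tea_mug"]:
        for d in robot.spot_point(k,n)[:4]:
            print(n,k,round(d["score"],2),np.round(d["centre"],3),np.round(proj(n,d["centre"])[0]))
print(robot.get_obs())
E
```

```text
side griddle 0.77 [ 0.557  0.121 -0.004] [235. 226.]
side stop_corner 0.88 [0.653 0.229 0.05 ] [198. 226.]
side guard 0.84 [ 0.552 -0.066  0.054] [254. 187.]
side frame_center 0.96 [0.228 0.32  0.018] [305. 282.]
side frame_center 0.59 [0.546 0.1   0.06 ] [239. 210.]
side frame_center 0.59 [ 0.814 -0.077  0.008] [198. 182.]
side press_grip 0.7 [ 0.51  -0.261  0.07 ] [279. 162.]
side press_base 0.8 [ 0.512 -0.26  -0.001] [278. 176.]
side sauce_cup 0.38 [ 0.509 -0.261  0.069] [280. 162.]
side canister 0.92 [ 0.711 -0.283 -0.002] [239. 165.]
side ghee_jar 0.65 [ 0.71  -0.196 -0.002] [232. 175.]
side milk_tin 0.65 [ 0.718 -0.377  0.001] [246. 155.]
side spoon_rest 0.83 [ 0.568 -0.509 -0.002] [284. 148.]
side scraper 0.64 [ 0.373  0.521 -0.002] [238. 322.]
side tea_mug 0.6 [ 0.327 -0.497  0.002] [332. 157.]
side tea_mug 0.25 [ 0.721 -0.38  -0.003] [245. 155.]
top griddle 0.77 [0.55  0.124 0.001] [224. 182.]
top griddle 0.59 [ 0.566 -0.514  0.001] [404. 177.]
top stop_corner 0.97 [0.65  0.229 0.049] [193. 151.]
top guard 0.47 [ 0.552 -0.065  0.049] [278. 179.]
top frame_center 0.7 [0.549 0
[... 767 characters left out ...]
0. 245.]
{'time': 1.4, 'joint_positions': array([-1.20606971e+00,  8.71735604e-02,  1.37067574e+00,  1.33236899e-05,
        1.68359429e+00, -1.03143146e-01]), 'qvel': array([-0.00090446,  0.00186909,  0.00120899, -0.00043938, -0.00112861,
       -0.00126678]), 'joint_torque': array([ 2.65055642e-04, -3.40040302e+01, -3.02589941e+01,  7.16163986e-02,
        2.38051917e-02, -3.04491962e-06]), 'tool_pos': array([ 0.24801853, -0.49090322,  0.40473266]), 'ee_rot': array([3.14144302e+00, 2.17889053e-06, 4.67871260e-01]), 'wrist_force': array([-0.60750913,  0.2349372 , -0.00882177]), 'wrist_torque': array([-0.01374695, -0.03317635,  0.01255654]), 'finger_force': 0.0, 'width': 0.09374126620688877}
```

```bash
python3 - <<'E'
import cv2
a=cv2.imread("pics/top0.png")
cv2.imwrite("pics/topc.png",cv2.resize(a[90:270,150:370],None,fx=3.3,fy=3.3,interpolation=cv2.INTER_CUBIC))
a=cv2.imread("pics/side0.png")
cv2.imwrite("pics/sidec.png",cv2.resize(a[120:320,140:360],None,fx=3,fy=3,interpolation=cv2.INTER_CUBIC))
E
```

```text
(no output)
```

View pics/topc.png

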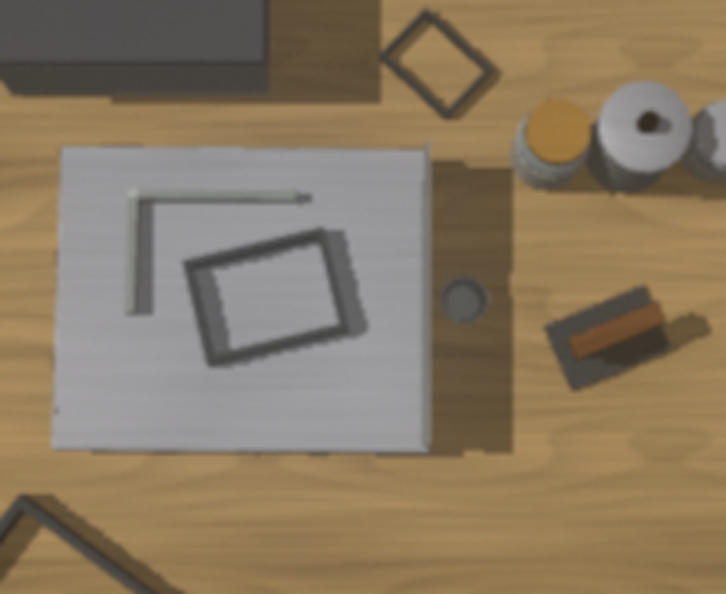

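View pics/sidec.png

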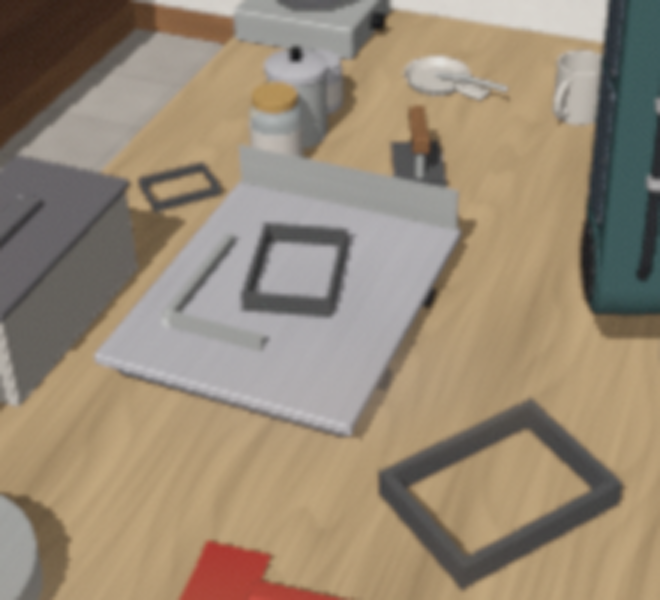

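View pics/top0.png

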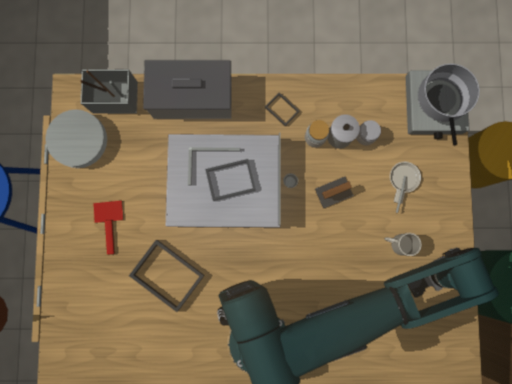

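The top view shows the middle-sized frame lying on the griddle, turned about 14°, with its shadows to the right; the corner bars meet at about px (190,149). The press stands at about (335,192), turned about 20°, and the sauce cup is at (290,181). The larger and smaller frames lie off the griddle. Next I'll fit exact poses by matching silhouettes.

```bash
cat >> h.py <<'E'
from scipy.optimize import minimize
S=4
def box(cx,cy,yaw,lx,ly,z):
    c,s=np.cos(yaw),np.sin(yaw); q=np.array([[1,1],[1,-1],[-1,-1],[-1,1]])*[lx/2,ly/2]
    return np.c_[q@np.array([[c,s],[-s,c]])+[cx,cy],np.full(4,z)]
def fill(m,uv,v):
    cv2.fillConvexPoly(m,np.round(((uv+.5)*S-.5)*16).astype(np.int32),v,shift=4)
def render_frame(n,p,z0=.05):
    B=lambda a,b,z:proj(n,box(*p,a,b,z))
    m=np.zeros((384*S,512*S),np.float32)
    o=np.r_[B(.11,.15,z0),B(.11,.15,z0+.025)].astype(np.float32)
    fill(m,cv2.convexHull(o)[:,0],1)
    a=np.zeros_like(m);b=np.zeros_like(m); fill(a,B(.094,.134,z0),1);fill(b,B(.094,.134,z0+.025),1)
    m[(a>0)&(b>0)]=0
    return cv2.resize(m,(512,384),interpolation=cv2.INTER_AREA)
def render_plate(n,p):
    m=np.zeros((384*S,512*S),np.float32)
    o=np.r_[proj(n,box(*p,.076,.116,0)),proj(n,box(*p,.076,.116,.01))].astype(np.float32)
    fill(m,cv2.convexHull(o)[:,0],1)
    return cv2.resize(m,(512,384),interpolation=cv2.INTER_AREA)
def fit_frame(ims,p0,thr):
    win={n:render_frame(n,p0) for n in ims}
    def soft(n):
        g=cv2.cvtColor(ims[n],cv2.COLOR_RGB2GRAY).astype(float); lo,hi=thr[n]
        return np.clip((hi-g)/(hi-lo),0,1)
    W={n:cv2.dilate((win[n]>0).astype(np.uint8),np.ones((15,15)))>0 for n in ims}
    T={n:soft(n) for n in ims}
    f=lambda p:sum(((render_frame(n,p)-T[n])[W[n]]**2).sum() for n in ims)
    s=np.array([[0,0,0],[.012,0,0],[0,.012,0],[0,0,.1]])+p0
    r=minimize(f,p0,method="Nelder-Mead",options=dict(initial_simplex=s,xatol=1e-4,fatol=1e-2))
    return r.x,r.fun
E
python3 - <<'E'
from h import *
ims={n:cv2.imread(f"pics/{n}0.png")[:,:,::-1].copy() for n in("top","side")}
for n in ims:
    g=cv2.cvtColor(ims[n],cv2.COLOR_RGB2GRAY); m=render_frame(n,np.array([.548,.101,.24]))
    print(n,np.histogram(g[cv2.dilate(m,np.ones((9,9)))>0],bins=range(30,220,10)))
for sgn in(.25,):
  for ns in(("top",),("side",),("top","side")):
    print(ns,fit_frame({n:ims[n] for n in ns},np.array([.548,.101,sgn]),{"top":(60,130),"side":(70,130)}))
# crops to world
t=lambda L:(np.array(L)+.5)/3.3-.5+[150,90]
print("plate corners top",back("top",t([[62,147],[426,151],[52,450],[426,452]]),.05))
print("stop bar pts top z=.068",back("top",t([[128,190],[310,193],[126,312],[138,312]]),.068))
print("guard top edge",back("top",t([[428,143],[429,450]]),.11))
print("press plate",back("top",t([[546,325],[645,287],[576,390]]),.01))
print("bar top",back("top",t([[570,342],[655,303],[576,358],[664,320]]),.077))
s=lambda L:(np.array(L)+.5)/3-.5+[140,120]
print("side plate corners",back("side",s([[96,356],[460,230],[351,431]]),.05))
print("guard side",back("side",s([[241,146],[458,190]]),.11))
print("stop inner side, z=.068",back("side",s([[170,313],[236,237],[267,338]]),.068))
E
```

```text
top (array([  0,   0,   0,  45, 182, 184, 275,  62,  48,  93,  92,  87, 845,
         0,   0,   0,   0,   0]), array([ 30,  40,  50,  60,  70,  80,  90, 100, 110, 120, 130, 140, 150,
       160, 170, 180, 190, 200, 210]))
side (array([  0,   1,  15,  38,  58, 231,  57,  53,  45,  55,  51,  36,  46,
       198, 638,   0,   0,   0]), array([ 30,  40,  50,  60,  70,  80,  90, 100, 110, 120, 130, 140, 150,
       160, 170, 180, 190, 200, 210]))
('top',) (array([0.54807138, 0.09488381, 0.23786999]), np.float64(81.72274234693879))
('side',) (array([0.54701644, 0.09853589, 0.25477672]), np.float64(77.87930555555556))
('top', 'side') (array([0.54770964, 0.09541871, 0.23508708]), np.float64(167.0639526643991))
plate corners top [[ 0.70984901  0.31357117  0.05      ]
 [ 0.70544893 -0.06960173  0.05      ]
 [ 0.39138509  0.31711851  0.05      ]
 [ 0.38899427 -0.06765798  0.05      ]]
stop bar pts top z=.068 [[0.65991533 0.24084994 0.068     ]
 [0.65667932 0.05194766 0.068     ]
 [0.53214798 0.24083604 0.068     ]
 [0.53214068 0.22850073 0.068     ]]
guard top edge [[ 0.69952682 -0.06889789  0.11      ]
 [ 0.38811457 -0.06793104  0.11      ]]
press plate [[ 0.52573973 -0.1980368   0.01      ]
 [ 0.56656659 -0.30439119  0.01      ]
 [ 0.45632458 -0.2287738   0.01      ]]
bar top [[ 0.49974986 -0.21422575  0.077     ]
 [ 0.539918   -0.30203516  0.077     ]
 [ 0.48331436 -0.22007096  0.077     ]
 [ 0.52234926 -0.3108406   0.077     ]]
side plate corners [[ 0.70665128  0.31841857  0.05      ]
 [ 0.38769889 -0.0657964   0.05      ]
 [ 0.38821044  0.3257968   0.05      ]]
guard side [[ 0.69981009 -0.06706611  0.11      ]
 [ 0.39375723 -0.0682521   0.11      ]]
stop inner side, z=.068 [[0.65123984 0.23778879 0.068     ]
 [0.64347346 0.07302338 0.068     ]
 [0.52556236 0.23808275 0.068     ]]
```

Emit:
{"method": "play_rows", "body": {
  "translation": [
    [0,0,0],
    [0,0,0],
    [0,0,0],
    [0,0,0],
    [0,0,0],
    [0,0,0],
    [0,0,0],
    [0,0,0]
  ],
  "twist": [
    [0,0,-1],
    [0,0,-1],
    [0,0,-1],
    [0,0,-1],
    [0,0,-1],
    [0,0,-1],
    [0,0,-1],
    [0,0,-1]
  ],
  "gripper": [-1,-1,-1,-1,-1,-1,-1,-1]
}}

```text
time: 2.2
tool_pos: [0.248, -0.4909, 0.4047]
ee_rot: [3.142, 0.0, 1.272]
wrist_force: [-1.3, -0.7, -0.5]
width: 0.0331
finger_force: 0.0
```

Emit:
{"method": "play_rows", "body": {
  "translation": [
    [0,0,0],
    [0,0,0],
    [0,0,0],
    [0.86,0.43,0],
    [0.86,0.43,0],
    [0.86,0.43,0],
    [0.86,0.43,0],
    [0.86,0.43,0]
  ],
  "twist": [
    [0,0,-1],
    [0,0,-1],
    [0,0,-0.98],
    [0,0,0],
    [0,0,0],
    [0,0,0],
    [0,0,0],
    [0,0,0]
  ],
  "gripper": [-1,-1,-1,-1,-1,-1,-1,-1]
}}

```text
time: 3.0
tool_pos: [0.3352, -0.3179, 0.4048]
ee_rot: [3.141, 0.0, 1.565]
wrist_force: [0.1, 0.3, -0.2]
width: 0.0004
finger_force: 0.0
```

Emit:
{"method": "play_rows", "body": {
  "translation": [
    [0.86,0.43,0],
    [0.86,0.43,0],
    [0.86,0.43,0],
    [0.86,0.43,0],
    [0.86,0.43,0],
    [0.86,0.43,0],
    [0.86,0.43,0],
    [0.86,0.43,0]
  ],
  "twist": [
    [0,0,0],
    [0,0,0],
    [0,0,0],
    [0,0,0],
    [0,0,0],
    [0,0,0],
    [0,0,0],
    [0,0,0]
  ],
  "gripper": [-1,-1,-1,-1,-1,-1,-1,-1]
}}

```text
time: 3.8
tool_pos: [0.4742, -0.0432, 0.4049]
ee_rot: [3.141, 0.0, 1.566]
wrist_force: [1.0, -0.6, 0.2]
width: 0.0002
finger_force: 0.0
```

Emit:
{"method": "play_rows", "body": {
  "translation": [
    [0.8,0.43,0],
    [0.8,0.43,0],
    [0.8,0.43,0],
    [0.8,0.43,0],
    [0.8,0.3,0],
    [0,0,0]
  ],
  "twist": [
    [0,0,0],
    [0,0,0],
    [0,0,0],
    [0,0,0],
    [0,0,0],
    [0,0,0]
  ],
  "gripper": [-1,-1,-1,-1,-1,-1]
}}

```text
time: 4.4
tool_pos: [0.5562, 0.1179, 0.4039]
ee_rot: [-3.141, -0.001, 1.57]
wrist_force: [0.2, -0.1, -0.6]
width: 0.0003
finger_force: 0.0
```

Emit:
{"method": "play_rows", "body": {
  "translation": [
    [0.25,0,0.6],
    [0,0,0.9],
    [0,0,0.9],
    [0,0,0.7],
    [0,0,0.45],
    [0,0,0]
  ],
  "twist": [
    [0,0,0],
    [0,0,0],
    [0,0,0],
    [0,0,0],
    [0,0,0],
    [0,0,0]
  ],
  "gripper": [-1,-1,-1,-1,-1,-1]
}}

```text
time: 5.0
tool_pos: [0.5541, 0.1238, 0.2591]
ee_rot: [-3.134, 0.001, 1.565]
wrist_force: [-0.4, -0.6, -0.5]
width: 0.0003
finger_force: 0.0
```

```bash
python3 - <<'E'
from h import *
ims={n:robot.snapshot(n) for n in("top","side")}
a=cv2.resize(ims["side"][160:260,180:300],None,fx=5,fy=5,interpolation=cv2.INTER_CUBIC)
b=cv2.resize(ims["top"][130:230,160:290],None,fx=5,fy=5,interpolation=cv2.INTER_CUBIC)
cv2.imwrite("pics/s1.png",cv2.resize(np.hstack([a,b[:,:]]),None,fx=.64,fy=.64)[:,:,::-1])
i0={n:cv2.imread(f"pics/{n}0.png")[:,:,::-1].copy() for n in("top","side")}
print(fit_frame(i0,np.array([.547,.0985,.25]),{"top":(75,100),"side":(80,130)}))
o=robot.get_obs();print(o["tool_pos"],o["ee_rot"])
E
```

```text
(array([0.5478925 , 0.0955632 , 0.24295387]), np.float64(99.6535125))
[0.55551578 0.12420335 0.26309547] [3.14150011e+00 2.97458367e-04 1.56519506e+00]
```

View pics/s1.png

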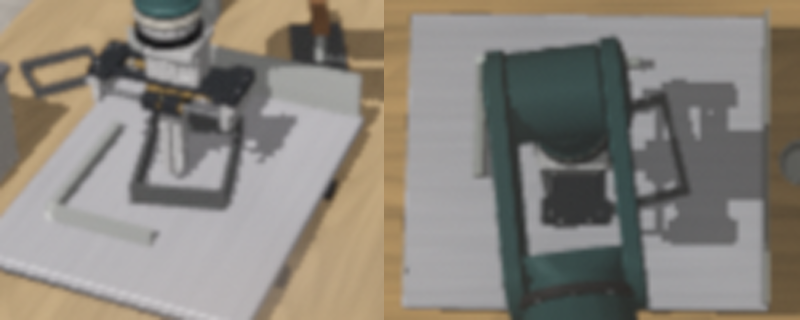

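The fingertip column stands inside the frame's opening, clear of all four walls. Now I'll push in +x.

Emit:
{"method": "play_rows", "body": {
  "translation": [
    [0,0.25,0.1],
    [0,0.25,0],
    [0,0.25,0],
    [0,0.25,0],
    [0,0.25,0],
    [0,0.25,0],
    [0,0,0]
  ],
  "twist": [
    [0,0,0],
    [0,0,0],
    [0,0,0],
    [0,0,0],
    [0,0,0],
    [0,0,0],
    [0,0,0]
  ],
  "gripper": [-1,-1,-1,-1,-1,-1,-1]
}}

```text
time: 5.8
tool_pos: [0.617, 0.1243, 0.2585]
ee_rot: [3.14, -0.0, 1.565]
wrist_force: [0.5, -0.4, 0.2]
width: 0.0005
finger_force: 0.0
```

Emit:
{"method": "play_rows", "body": {
  "translation": [
    [0,0.15,0],
    [0,0.1,0],
    [0,0,0]
  ],
  "twist": [
    [0,0,0],
    [0,0,0],
    [0,0,0]
  ],
  "gripper": [-1,-1,-1]
}}

```text
time: 6.1
tool_pos: [0.6259, 0.1244, 0.2584]
ee_rot: [3.141, 0.0, 1.566]
wrist_force: [-0.6, 0.4, -0.6]
width: 0.0005
finger_force: 0.0
```

Emit:
{"method": "play_rows", "body": {
  "translation": [
    [0,0.1,0],
    [0,0,0]
  ],
  "twist": [
    [0,0,0],
    [0,0,0]
  ],
  "gripper": [-1,-1]
}}

```text
time: 6.3
tool_pos: [0.6296, 0.1245, 0.2585]
ee_rot: [3.142, -0.0, 1.566]
wrist_force: [-1.3, -0.7, 0.8]
width: 0.0005
finger_force: 0.4
```

Emit:
{"method": "play_rows", "body": {
  "translation": [
    [0,0.08,0],
    [0,0,0]
  ],
  "twist": [
    [0,0,0],
    [0,0,0]
  ],
  "gripper": [-1,-1]
}}

```text
time: 6.5
tool_pos: [0.6315, 0.1246, 0.2585]
ee_rot: [-3.136, 0.0, 1.566]
wrist_force: [-6.6, 0.3, 2.7]
width: 0.0004
finger_force: 3.7
```

Emit:
{"method": "play_rows", "body": {
  "translation": [
    [0,-0.4,0],
    [0,-0.45,0],
    [0.3,0,0],
    [0.3,0,0],
    [0.3,0,0],
    [0.3,0,0],
    [0.3,0,0],
    [0,0,0]
  ],
  "twist": [
    [0,0,0],
    [0,0,0],
    [0,0,0],
    [0,0,0],
    [0,0,0],
    [0,0,0],
    [0,0,0],
    [0,0,0]
  ],
  "gripper": [-1,-1,-1,-1,-1,-1,-1,-1]
}}

```text
time: 7.3
tool_pos: [0.5992, 0.1866, 0.2586]
ee_rot: [3.141, -0.001, 1.568]
wrist_force: [0.1, 0.1, -0.3]
width: 0.0004
finger_force: 0.0
```

Emit:
{"method": "play_rows", "body": {
  "translation": [
    [0.2,0,0],
    [0.2,0,0],
    [0.1,0,0],
    [0,0,0]
  ],
  "twist": [
    [0,0,0],
    [0,0,0],
    [0,0,0],
    [0,0,0]
  ],
  "gripper": [-1,-1,-1,-1]
}}

```text
time: 7.7
tool_pos: [0.599, 0.2053, 0.2584]
ee_rot: [-3.141, -0.001, 1.566]
wrist_force: [0.1, 0.6, 0.3]
width: 0.0009
finger_force: 0.0
```

Emit:
{"method": "play_rows", "body": {
  "translation": [
    [0.1,0,0],
    [0,0,0]
  ],
  "twist": [
    [0,0,0],
    [0,0,0]
  ],
  "gripper": [-1,-1]
}}

```text
time: 7.9
tool_pos: [0.599, 0.2088, 0.2585]
ee_rot: [-3.141, -0.0, 1.566]
wrist_force: [-0.9, -0.3, -1.0]
width: 0.0002
finger_force: 0.0
```

Emit:
{"method": "play_rows", "body": {
  "translation": [
    [0.1,0,0],
    [0,0,0]
  ],
  "twist": [
    [0,0,0],
    [0,0,0]
  ],
  "gripper": [-1,-1]
}}

```text
time: 8.1
tool_pos: [0.5991, 0.2129, 0.2586]
ee_rot: [-3.142, -0.0, 1.566]
wrist_force: [-0.6, -0.4, -0.1]
width: 0.0008
finger_force: 0.1
```

Emit:
{"method": "play_rows", "body": {
  "translation": [
    [0.05,0,0],
    [0,0,0]
  ],
  "twist": [
    [0,0,0],
    [0,0,0]
  ],
  "gripper": [-1,-1]
}}

```text
time: 8.3
tool_pos: [0.5991, 0.2147, 0.2586]
ee_rot: [-3.142, 0.0, 1.566]
wrist_force: [-0.0, -0.0, -0.8]
width: 0.0006
finger_force: 0.3
```

Emit:
{"method": "play_rows", "body": {
  "translation": [
    [0.05,0,0],
    [0,0,0]
  ],
  "twist": [
    [0,0,0],
    [0,0,0]
  ],
  "gripper": [-1,-1]
}}

```text
time: 8.5
tool_pos: [0.5992, 0.2157, 0.2587]
ee_rot: [-3.141, 0.003, 1.565]
wrist_force: [-0.7, -5.3, 1.6]
width: 0.0003
finger_force: 2.6
```

Emit:
{"method": "play_rows", "body": {
  "translation": [
    [0.05,0,0],
    [0,0,0]
  ],
  "twist": [
    [0,0,0],
    [0,0,0]
  ],
  "gripper": [-1,-1]
}}

```text
time: 8.7
tool_pos: [0.5993, 0.2164, 0.2587]
ee_rot: [-3.141, 0.006, 1.565]
wrist_force: [-1.2, -9.2, 2.6]
width: 0.0007
finger_force: 4.6
```

Emit:
{"method": "play_rows", "body": {
  "translation": [
    [-0.7,0,0],
    [-0.7,0.3,0],
    [0,0.3,0],
    [0,0.1,0],
    [0,0.1,0],
    [0,0.05,0],
    [0,0.05,0],
    [0,0,0]
  ],
  "twist": [
    [0,0,0],
    [0,0,0],
    [0,0,0],
    [0,0,0],
    [0,0,0],
    [0,0,0],
    [0,0,0],
    [0,0,0]
  ],
  "gripper": [-1,-1,-1,-1,-1,-1,-1,-1]
}}

```text
time: 9.5
tool_pos: [0.6326, 0.1632, 0.2586]
ee_rot: [-3.132, 0.001, 1.567]
wrist_force: [-10.0, -1.8, 7.2]
width: 0.0003
finger_force: 5.2
```

Emit:
{"method": "play_rows", "body": {
  "translation": [
    [0,0.04,0],
    [0,0,0]
  ],
  "twist": [
    [0,0,0],
    [0,0,0]
  ],
  "gripper": [-1,-1]
}}

```text
time: 9.7
tool_pos: [0.6332, 0.1632, 0.2587]
ee_rot: [-3.129, 0.001, 1.567]
wrist_force: [-13.7, -2.1, 8.9]
width: 0.0005
finger_force: 7.1
```

Emit:
{"method": "play_rows", "body": {
  "translation": [
    [0,-0.45,0],
    [0.8,0,0],
    [0.4,0,0],
    [0.1,0,0],
    [0.05,0,0],
    [0.05,0,0],
    [0,0,0]
  ],
  "twist": [
    [0,0,0],
    [0,0,0],
    [0,0,0],
    [0,0,0],
    [0,0,0],
    [0,0,0],
    [0,0,0]
  ],
  "gripper": [-1,-1,-1,-1,-1,-1,-1]
}}

```text
time: 10.4
tool_pos: [0.6187, 0.2163, 0.2588]
ee_rot: [-3.139, 0.007, 1.565]
wrist_force: [-3.9, -6.9, 3.3]
width: 0.0009
finger_force: 3.9
```

Emit:
{"method": "play_rows", "body": {
  "translation": [
    [-0.25,-0.2,0],
    [-0.25,-0.2,0],
    [0,0,-0.9],
    [0,0,-0.9],
    [0,0,-0.9],
    [0,0,-0.9],
    [0,0,-0.3],
    [0,0,0]
  ],
  "twist": [
    [0,0,0],
    [0,0,0],
    [0,0,0],
    [0,0,0],
    [0,0,0],
    [0,0,0],
    [0,0,0],
    [0,0,0]
  ],
  "gripper": [-1,-1,-1,-1,-1,-1,-1,-1]
}}

```text
time: 11.2
tool_pos: [0.603, 0.1986, 0.4172]
ee_rot: [3.136, -0.001, 1.566]
wrist_force: [0.1, -1.0, -0.5]
width: 0.0006
finger_force: 0.0
```

Emit:
{"method": "play_rows", "body": {
  "translation": [
    [-1,-0.45,0],
    [-1,-0.45,0],
    [-1,-0.45,0],
    [-1,-0.45,0],
    [-1,-0.45,0],
    [-1,-0.45,0],
    [-1,-0.45,0],
    [-1,-0.45,0]
  ],
  "twist": [
    [0,0,0],
    [0,0,0],
    [0,0,0],
    [0,0,0],
    [0,0,0],
    [0,0,0],
    [0,0,0],
    [0,0,0]
  ],
  "gripper": [-1,-1,-1,-1,-1,-1,-1,-1]
}}

```text
time: 12.0
tool_pos: [0.4559, -0.1221, 0.4115]
ee_rot: [-3.137, -0.002, 1.566]
wrist_force: [-0.3, -0.8, -0.2]
width: 0.0003
finger_force: 0.0
```

Emit:
{"method": "play_rows", "body": {
  "translation": [
    [-1,-0.45,0],
    [-1,-0.45,0],
    [-1,-0.45,0],
    [-1,-0.45,0],
    [-1,-0.45,0],
    [-1,-0.45,0],
    [-1,-0.45,0],
    [0,0,0]
  ],
  "twist": [
    [0,0,0],
    [0,0,0],
    [0,0,0],
    [0,0,0],
    [0,0,0],
    [0,0,0],
    [0,0,0],
    [0,0,-1]
  ],
  "gripper": [-1,-1,1,1,1,1,1,1]
}}

```text
time: 12.8
tool_pos: [0.3273, -0.404, 0.4104]
ee_rot: [-3.137, -0.004, 1.662]
wrist_force: [0.8, -0.1, -0.5]
width: 0.0447
finger_force: 0.0
```

```bash
python3 - <<'E'
from h import *
ims={n:robot.snapshot(n) for n in("top","side")}
for n in ims: cv2.imwrite(f"pics/{n}2.png",ims[n][:,:,::-1])
for ns in(("top",),("side",),("top","side")):
    print(ns,fit_frame({n:ims[n] for n in ns},np.array([.597,.155,0.0]),{"top":(75,100),"side":(80,130)}))
print(robot.get_obs()["tool_pos"])
for n in ims:
  for k in("stop_corner","frame_center","press_grip","press_base"):
    for d in robot.spot_point(k,n)[:3]: print(n,k,round(d["score"],2),np.round(d["centre"],4))
b=cv2.resize(ims["top"][135:225,170:370],None,fx=3.9,fy=3.9,interpolation=cv2.INTER_CUBIC)
cv2.imwrite("pics/t2.png",b[:,:,::-1])
a=cv2.resize(ims["side"][140:270,170:330],None,fx=4.5,fy=4.5,interpolation=cv2.INTER_CUBIC)
cv2.imwrite("pics/s2.png",a[:,:,::-1])
E
```

```text
('top',) (array([ 0.59607079,  0.15463412, -0.01397763]), np.float64(76.37610624999999))
('side',) (array([ 0.59507945,  0.15468422, -0.01122818]), np.float64(184.8892625))
('top', 'side') (array([ 0.59507652,  0.15474999, -0.01157038]), np.float64(262.20552499999997))
[ 0.32886999 -0.40121862  0.41114796]
top stop_corner 0.94 [0.6535 0.2313 0.0519]
top stop_corner 0.69 [ 0.5145 -0.2639  0.0007]
top frame_center 0.8 [ 0.8129 -0.0795  0.0076]
top frame_center 0.72 [0.5974 0.158  0.0603]
top frame_center 0.5 [ 0.5502  0.1266 -0.0007]
top press_grip 0.95 [ 0.5176 -0.2601  0.0667]
top press_base 0.93 [ 5.131e-01 -2.634e-01  4.000e-04]
top press_base 0.62 [0.3754 0.5217 0.0021]
side stop_corner 0.17 [ 0.7132 -0.2829 -0.0029]
side frame_center 0.65 [0.5969 0.1625 0.0607]
side frame_center 0.63 [ 0.8094 -0.0815  0.0068]
side frame_center 0.63 [0.2238 0.3182 0.0156]
side press_grip 0.78 [ 0.5084 -0.2623  0.0714]
side press_base 0.85 [ 0.5137 -0.2574 -0.0016]
```

View pics/t2.png

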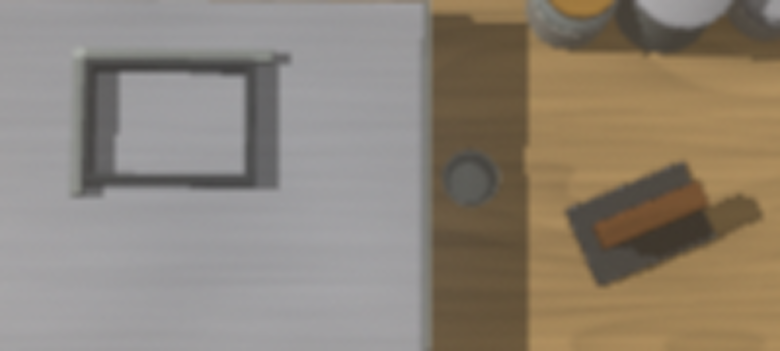

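View pics/s2.png

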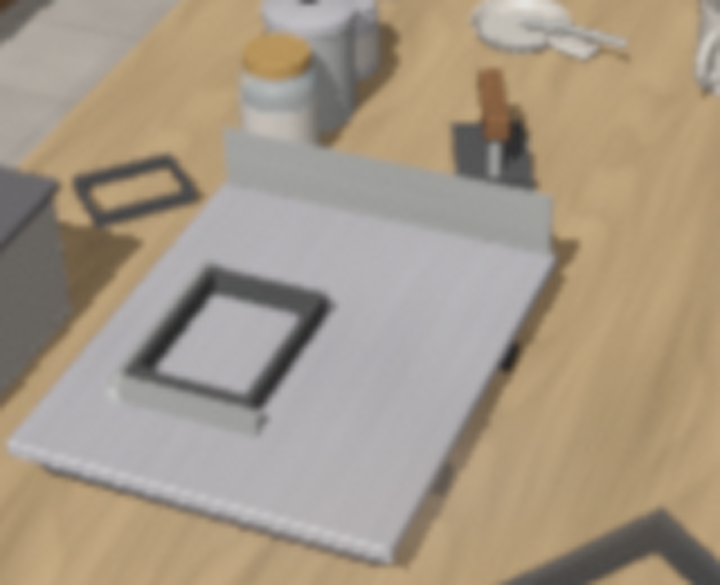

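The frame sits flush against the far bar (crop row ~60) and the left bar (crop column ~85), with no visible gap in either view. Its fitted centre is about (.5955, .155) with yaw −0.011, matching the contact readings. Now the press.

```bash
python3 - <<'E'
from h import *
im=cv2.imread("pics/top2.png"); hsv=cv2.cvtColor(im,cv2.COLOR_BGR2HSV)
t=lambda L:(np.array(L)+.5)/3.9-.5+[170,135]
P=back("top",t([[567,211],[685,163],[603,286]]),.01); print(P,(P[1]+P[2])/2)
d=P[0]-P[1];print("yaw plate",np.arctan2(-d[0],d[1]))
sub=hsv[160:215,310:370]; 
print(hsv[int(t([650,212])[1]),int(t([650,212])[0])],hsv[200,300],hsv[int(t([720,300])[1]),int(t([720,300])[0])])
b=im[...,0].astype(int);r=im[...,2].astype(int)
ref=im[int(t([650,212])[1]),int(t([650,212])[0])].astype(int);print(ref)
m=(np.abs(im.astype(int)-ref).sum(2)<45).astype(np.uint8); m[:160]=0;m[215:]=0;m[:,:310]=0;m[:,365:]=0
n,l,s,c=cv2.connectedComponentsWithStats(m); k=1+np.argmax(s[1:,4]);print(s[k],c[k])
q=np.argwhere(l==k)[:,::-1].astype(np.float32); R=cv2.minAreaRect(q);print(R)
W=back("top",cv2.boxPoints(R),.077);print(W,W.mean(0),back("top",c[k],.077))
u,sv,vt=np.linalg.svd(back("top",q,.077)[:,:2]-back("top",q,.077)[:,:2].mean(0),full_matrices=False);print("bar yaw",np.arctan2(-vt[0][0],vt[0][1]))
E
```

```text
[[ 0.5236359  -0.19767736  0.01      ]
 [ 0.56727195 -0.30498237  0.01      ]
 [ 0.455875   -0.228929    0.01      ]] [ 0.51157348 -0.26695568  0.01      ]
yaw plate 0.3862297476638389
[ 14 144 117] [ 17 104  98] [ 18 116 162]
[ 51  81 117]
[320 177  45  32 348] [342.07471264 190.72701149]
((339.79998779296875, 191.10000610351562), (20.57182502746582, 45.16857147216797), 63.43495178222656)
[[ 0.5041371  -0.18941125  0.077     ]
 [ 0.57299493 -0.32744216  0.077     ]
 [ 0.51014507 -0.35692575  0.077     ]
 [ 0.44192943 -0.21936104  0.077     ]] [ 0.50730163 -0.27328505  0.077     ] [[ 0.50840226 -0.2808401   0.077     ]]
bar yaw -2.9073035573240134
```

Emit:
{"method": "play_rows", "body": {
  "translation": [
    [0,0,0],
    [0,0,0],
    [0,0,0],
    [0.29,0.95,0],
    [0.29,0.95,0],
    [0.29,0.95,0],
    [0.29,0.95,0],
    [0.29,0.95,0]
  ],
  "twist": [
    [0,0,-1],
    [0,0,-1],
    [0,0,-1],
    [0,0,0],
    [0,0,0],
    [0,0,0],
    [0,0,0],
    [0,0,0]
  ],
  "gripper": [1,1,1,1,1,1,1,1]
}}

```text
time: 14.1
tool_pos: [0.4838, -0.2718, 0.4151]
ee_rot: [3.141, 0.001, 1.966]
wrist_force: [0.1, 0.1, -0.2]
width: 0.0942
finger_force: 0.0
```

Emit:
{"method": "play_rows", "body": {
  "translation": [
    [0,0.8,0],
    [0,0,0.8],
    [0,0,0.8],
    [0,0,0.3],
    [0,0,0]
  ],
  "twist": [
    [0,0,0],
    [0,0,0],
    [0,0,0],
    [0,0,0],
    [0,0,0]
  ],
  "gripper": [1,1,1,1,1]
}}

```text
time: 14.6
tool_pos: [0.5119, -0.2606, 0.3364]
ee_rot: [-3.139, -0.004, 1.966]
wrist_force: [0.1, -0.5, 0.5]
width: 0.0942
finger_force: 0.0
```

Emit:
{"method": "play_rows", "body": {
  "translation": [
    [-0.05,0,0.8],
    [0,0,0.8],
    [0,0,0.5],
    [0,0,0.18],
    [0,0,0]
  ],
  "twist": [
    [0,0,0],
    [0,0,0],
    [0,0,0],
    [0,0,0],
    [0,0,0]
  ],
  "gripper": [1,1,1,1,1]
}}

```text
time: 15.1
tool_pos: [0.5131, -0.2633, 0.2482]
ee_rot: [3.141, 0.001, 1.965]
wrist_force: [-0.1, 0.2, 0.3]
width: 0.0938
finger_force: 0.0
```

```bash
python3 - <<'E'
from h import *
im=robot.snapshot("side"); o=robot.get_obs(); print(o["tool_pos"],o["ee_rot"],o["wrist_force"])
cv2.imwrite("pics/s3.png",cv2.resize(im[110:210,220:340],None,fx=6,fy=6,interpolation=cv2.INTER_CUBIC)[:,:,::-1])
E
```

```text
[ 0.51345875 -0.2634796   0.24925274] [3.14011140e+00 2.20548679e-03 1.96547230e+00] [ 0.45857203 -0.24727758  0.20726189]
```

View pics/s3.png

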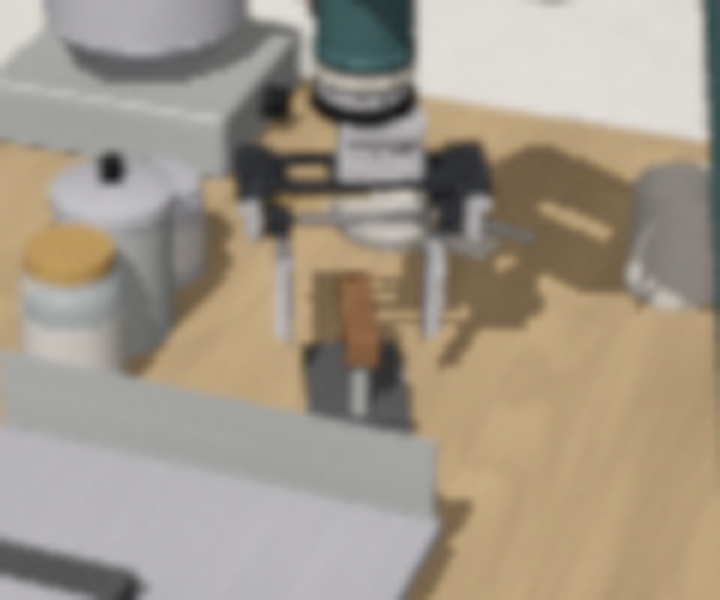

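The fingers straddle the wooden bar, which is centred between them (crop columns 283 and 432, bar at ~358). Closing now.

Emit:
{"method": "play_rows", "body": {
  "translation": [
    [0,0,0.08],
    [0,0,0],
    [0,0,0],
    [0,0,0],
    [0,0,0],
    [0,0,0],
    [0,0,0],
    [0,0,0]
  ],
  "twist": [
    [0,0,0],
    [0,0,0],
    [0,0,0],
    [0,0,0],
    [0,0,0],
    [0,0,0],
    [0,0,0],
    [0,0,0]
  ],
  "gripper": [1,-1,-1,-1,-1,-1,-1,-1]
}}

```text
time: 15.95
tool_pos: [0.513, -0.263, 0.2443]
ee_rot: [-3.142, 0.0, 1.966]
wrist_force: [-0.2, 0.2, -0.4]
width: 0.0417
finger_force: 0.0
```

Emit:
{"method": "play_rows", "body": {
  "translation": [
    [0,0,0],
    [0,0,0],
    [0,0,0],
    [0,0,0],
    [0,0,-0.2],
    [0,0,-0.4],
    [0,0,0]
  ],
  "twist": [
    [0,0,0],
    [0,0,0],
    [0,0,0],
    [0,0,0],
    [0,0,0],
    [0,0,0],
    [0,0,0]
  ],
  "gripper": [-1,-1,-1,-1,-1,-1,-1]
}}

```text
time: 16.65
tool_pos: [0.5136, -0.2633, 0.2703]
ee_rot: [3.139, 0.003, 1.966]
wrist_force: [0.7, -1.1, -3.0]
width: 0.0235
finger_force: 30.0
```

Emit:
{"method": "play_rows", "body": {
  "translation": [
    [0,0,-0.6],
    [0,0,-0.7],
    [0,0,-0.7],
    [0,0,-0.7],
    [0,0,-0.6],
    [0,0,-0.2],
    [0,0,0],
    [0,0,0]
  ],
  "twist": [
    [0,0,0],
    [0,0,0],
    [0,0,0.4],
    [0,0,0.8],
    [0,0,0.8],
    [0,0,0.8],
    [0,0,0.8],
    [0,0,0.46]
  ],
  "gripper": [-1,-1,-1,-1,-1,-1,-1,-1]
}}

```text
time: 17.45
tool_pos: [0.513, -0.263, 0.408]
ee_rot: [-3.141, -0.0, 1.557]
wrist_force: [-0.8, 0.1, -4.1]
width: 0.024
finger_force: 30.0
```

Emit:
{"method": "play_rows", "body": {
  "translation": [
    [0.2,0.05,0],
    [0.5,0.1,0],
    [0.7,0.16,0],
    [0.8,0.16,0],
    [0.8,0.16,0],
    [0.8,0.16,0],
    [0.8,0.16,0],
    [0.8,0.16,0]
  ],
  "twist": [
    [0,0,0],
    [0,0,0],
    [0,0,0],
    [0,0,0],
    [0,0,0],
    [0,0,0],
    [0,0,0],
    [0,0,0]
  ],
  "gripper": [-1,-1,-1,-1,-1,-1,-1,-1]
}}

```text
time: 18.25
tool_pos: [0.5598, -0.0456, 0.4075]
ee_rot: [-3.141, -0.001, 1.561]
wrist_force: [0.9, -0.6, -3.8]
width: 0.0242
finger_force: 30.0
```

Emit:
{"method": "play_rows", "body": {
  "translation": [
    [0.8,0.16,0],
    [0.8,0.16,0],
    [0.8,0.16,0],
    [0.7,0.16,0],
    [0.6,0.1,0],
    [0.5,0.1,0],
    [0.3,0,0],
    [0,0,0]
  ],
  "twist": [
    [0,0,0],
    [0,0,0],
    [0,0,0],
    [0,0,0],
    [0,0,0],
    [0,0,0],
    [0,0,0],
    [0,0,0]
  ],
  "gripper": [-1,-1,-1,-1,-1,-1,-1,-1]
}}

```text
time: 19.05
tool_pos: [0.595, 0.1338, 0.4075]
ee_rot: [-3.14, -0.0, 1.563]
wrist_force: [-0.7, -1.6, -4.4]
width: 0.0237
finger_force: 30.0
```

Emit:
{"method": "play_rows", "body": {
  "translation": [
    [0.3,0,0],
    [0.24,0,0.4],
    [0,0,0.6],
    [0,0,0.4],
    [0,0,0.16],
    [0,0,0]
  ],
  "twist": [
    [0,0,0],
    [0,0,0],
    [0,0,0],
    [0,0,0],
    [0,0,0],
    [0,0,0]
  ],
  "gripper": [-1,-1,-1,-1,-1,-1]
}}

```text
time: 19.65
tool_pos: [0.5952, 0.1535, 0.3437]
ee_rot: [-3.138, 0.001, 1.559]
wrist_force: [0.1, -0.0, -2.4]
width: 0.0234
finger_force: 30.0
```

```bash
python3 - <<'E'
from h import *
ims={n:robot.snapshot(n) for n in("top","side")}; o=robot.get_obs(); print(o["tool_pos"],o["ee_rot"],o["wrist_force"])
for n in ims: cv2.imwrite(f"pics/{n}4.png",ims[n][:,:,::-1])
for n in ims:
  for k in("press_grip","press_base","frame_center"):
    for d in robot.spot_point(k,n)[:2]: print(n,k,round(d["score"],2),np.round(d["centre"],4))
zb=o["tool_pos"][2]-.2443
a=cv2.resize(ims["side"][170:250,180:270],None,fx=7,fy=7,interpolation=cv2.INTER_CUBIC)
F=np.array([.5955,.155,-.011])
T=lambda uv:np.round(((uv-[180,170]+.5)*7-.5)*16).astype(np.int32)
x,y=o["tool_pos"][:2]
for P,c in((box(*F,.11,.15,.075),(0,255,0)),(box(*F,.094,.134,.075),(0,255,0)),(box(x,y,-.008,.076,.116,zb),(255,0,0)),(box(x,y,-.008,.076,.116,zb+.01),(255,255,0))):
    cv2.polylines(a,[T(proj("side",P))],True,c,1,cv2.LINE_AA,4)
cv2.imwrite("pics/s4.png",a[:,:,::-1])
E
```

```text
[0.59574607 0.15360475 0.34636962] [ 3.14059951e+00 -1.32610648e-04  1.55950218e+00] [ 0.29496269  0.08673813 -2.37086639]
top press_grip 0.41 [0.5993 0.1574 0.1642]
top press_base 0.66 [0.5947 0.153  0.0999]
top press_base 0.23 [ 0.5532 -0.0656  0.0508]
top frame_center 0.8 [ 0.8115 -0.0786  0.0089]
side press_grip 0.87 [0.5908 0.1576 0.1712]
side press_grip 0.18 [0.6518 0.2278 0.0526]
side press_base 0.81 [0.5964 0.1578 0.1008]
side press_base 0.58 [0.6495 0.2295 0.0525]
side frame_center 0.88 [0.2267 0.3197 0.0212]
side frame_center 0.68 [0.595  0.1576 0.0559]
```

View pics/s4.png

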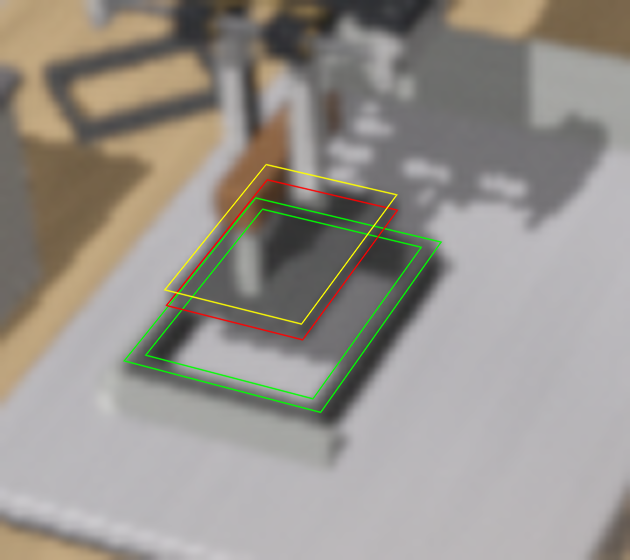

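The press hangs level over the opening, but the drawn frame outline (green) sits about 1–2 raw px off the real rim. The left stop bar hides the frame's outer wall and biased my fit, so I'll refit with the bar as an occluder.

```bash
cat >> h.py <<'E'
_rf=render_frame
def loc(p,L):
    L=np.array(L,float);c,s=np.cos(p[2]),np.sin(p[2]);return np.c_[L[:,0]*c-L[:,1]*s+p[0],L[:,0]*s+L[:,1]*c+p[1],L[:,2]]
def render_frame(n,p,z0=.05):
    m=_rf(n,p,z0)
    if n=="side":
        b=np.zeros((384*S,512*S),np.float32)
        h=proj(n,loc(p,[[x,y,z] for x in(-.065,.065) for y in(.0755,.085) for z in(.05,.068)])).astype(np.float32)
        fill(b,cv2.convexHull(h)[:,0],1); m=m*(1-cv2.resize(b,(512,384),interpolation=cv2.INTER_AREA))
    return m
E
python3 - <<'E'
from h import *
ims={n:cv2.imread(f"pics/{n}2.png")[:,:,::-1].copy() for n in("top","side")}
for th in((75,100),(85,115)):
  for ns in(("top",),("side",),("top","side")):
    print(th,ns,fit_frame({n:ims[n] for n in ns},np.array([.597,.157,0.0]),{"top":th,"side":(90,140)}))
p=fit_frame({"side":ims["side"]},np.array([.597,.157,0.0]),{"side":(90,140)})[0]
outs=[]
for n,(r,c) in(("side",(175,185)),("top",(140,175))):
    a=cv2.resize(ims[n][r:r+75,c:c+75],None,fx=5.3,fy=5.3,interpolation=cv2.INTER_CUBIC)
    for P,col in((box(*p,.11,.15,.075),(0,255,0)),(box(*p,.094,.134,.075),(0,255,0)),(box(.5955,.155,-.011,.094,.134,.075),(255,0,0))):
        cv2.polylines(a,[np.round(((proj(n,P)-[c,r]+.5)*5.3-.5)*16).astype(np.int32)],True,col,1,cv2.LINE_AA,4)
    outs.append(a)
cv2.imwrite("pics/cmp.png",np.hstack(outs)[:,:,::-1])
E
```

```text
(75, 100) ('top',) (array([5.96326895e-01, 1.54499523e-01, 1.81332533e-04]), np.float64(72.84595))
(75, 100) ('side',) (array([0.59494623, 0.1580863 , 0.00328844]), np.float64(32.98216457519531))
(75, 100) ('top', 'side') (array([ 0.59523457,  0.15518253, -0.01384681]), np.float64(129.84991328125))
(85, 115) ('top',) (array([ 0.59485317,  0.15442392, -0.00584847]), np.float64(95.87690972222222))
(85, 115) ('side',) (array([0.59494623, 0.1580863 , 0.00328844]), np.float64(32.98216457519531))Traceback (most recent call last):
  File "<stdin>", line 5, in <module>
  File "h.py", line 40, in fit_frame
    r=minimize(f,p0,method="Nelder-Mead",options=dict(initial_simplex=s,xatol=1e-4,fatol=1e-2))
    res = _minimize_neldermead(fun, x0, args, callback, bounds=bounds,
                               **options)
    fxcc = func(xcc)
    fx = function(np.copy(x), *(wrapper_args + args))
  File "h.py", line 38, in <lambda>
    f=lambda p:sum(((render_frame(n,p)-T[n])[W[n]]**2).sum() for n in ims)
               ~~~^^^^^^^^^^^^^^^^^^^^^^^^^^^^^^^^^^^^^^^^^^^^^^^^^^^^^^^^
  File "h.py", line 38, in <genexpr>
    f=lambda p:sum(((render_frame(n,p)-T[n])[W[n]]**2).sum() for n in ims)
                     ~~~~~~~~~~~~^^^^^
  File "h.py", line 46, in render_frame
    m=_rf(n,p,z0)
  File "h.py", line 21, in render_frame
    o=np.r_[B(.11,.15,z0),B(.11,.15,z0+.025)].astype(np.float32)
            ~^^^^^^^^^^^^
  File "h.py", line 19, in <lambda>
    B=lambda a,b,z:proj(n,box(*p,a,b,z))
                   ~~~~^^^^^^^^^^^^^^^^^
  File "h.py", line 6, in proj
    K,r,t=cam(n); return cv2.projectPoints(np.array(P,float).reshape(-1,1,3),r,t,K,None)[0].reshape(-1,2)
          ~~~^^^
  File "h.py", line 4, in cam
    m=robot.camera_model(n); return np.array(m["camera_matrix"],float),np.array(m["rvec"],float),np.array(m["tvec"],float)
ValueError: time passes only in moves, steps and waits
```

Emit:
{"method": "play_rows", "body": {
  "translation": [
    [0.06,0,0.2],
    [0,0,0.15],
    [0,0,0.05],
    [0,0,0]
  ],
  "twist": [
    [0,0,-0.06],
    [0,0,0],
    [0,0,0],
    [0,0,0]
  ],
  "gripper": [-1,-1,-1,-1]
}}

```text
time: 20.45
tool_pos: [0.5954, 0.1561, 0.3286]
ee_rot: [-3.14, 0.001, 1.566]
wrist_force: [0.4, 0.6, -3.2]
width: 0.0242
finger_force: 30.0
```

```bash
sed -i 's/^def cam(n):/import functools\n@functools.cache\ndef cam(n):/' h.py
python3 - <<'E'
from h import *
im=robot.snapshot("side"); o=robot.get_obs(); print(o["tool_pos"],o["ee_rot"],o["wrist_force"])
cv2.imwrite("pics/side5.png",im[:,:,::-1])
i2=cv2.imread("pics/side2.png")[:,:,::-1].copy()
p,c=fit_frame({"side":i2},np.array([.597,.157,0.0]),{"side":(90,140)});print(p,c)
F=7.5;r,c0=170,185
a=cv2.resize(im[r:r+75,c0:c0+90],None,fx=F,fy=F,interpolation=cv2.INTER_CUBIC)
x,y,z=o["tool_pos"];zb=z-.2443
def dr(P,col): cv2.polylines(a,[np.round(((proj("side",P)-[c0,r]+.5)*F-.5)*16).astype(np.int32)],True,col,1,cv2.LINE_AA,4)
dr(box(*p,.094,.134,.075),(0,255,0)); dr(box(*p,.11,.15,.075),(0,255,0))
dr(box(x,y,-.005,.076,.116,zb),(255,0,0)); dr(box(x,y,-.005,.076,.116,zb+.01),(255,255,0))
dr(box(x,y,-.005,.024,.1,zb+.077),(0,255,255))
cv2.imwrite("pics/s5.png",a[:,:,::-1])
E
```

```text
[0.5955442  0.15611618 0.329229  ] [-3.14052566e+00  2.99867958e-04  1.56585319e+00] [ 3.33118113e-01  3.99333990e-03 -4.13807855e+00]
[0.59494623 0.1580863  0.00328844] 32.98216457519531
```

View pics/s5.png

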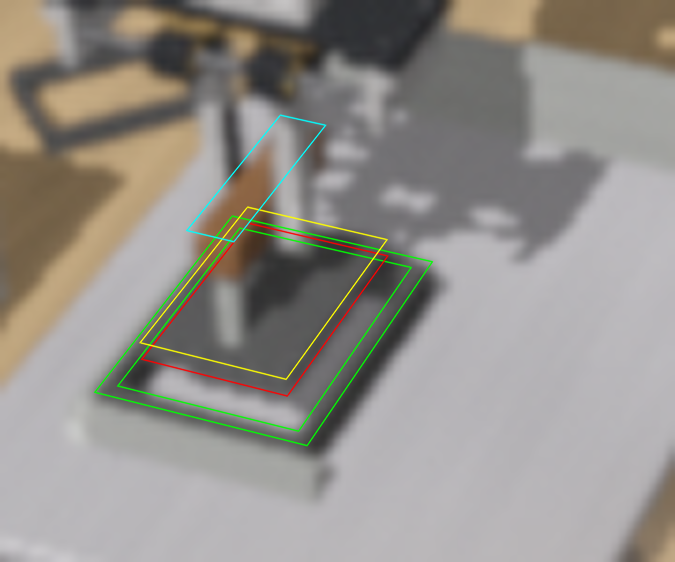

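```bash
python3 - <<'E'
from h import *
g=cv2.cvtColor(cv2.imread("pics/side5.png"),cv2.COLOR_BGR2GRAY).astype(np.float32)
def prof(P):
    uv=proj("side",P).astype(np.float32); return cv2.remap(g,uv[:,0].reshape(-1,1),uv[:,1].reshape(-1,1),cv2.INTER_CUBIC)[:,0]
print("along y, at z=.085 / .075; x cols")
ys=np.arange(.195,.250,.003)
for z in(.085,.075):
  print("z",z); print("y   ",np.round(ys*1000).astype(int))
  for x in(.565,.575,.585,.60,.61,.62): print(x,prof(np.c_[np.full_like(ys,x),ys,np.full_like(ys,z)]).astype(int))
xs=np.arange(.525,.580,.003)
for z in(.085,.075):
  print("along x z",z); print(np.round(xs*1000).astype(int))
  for y in(.12,.14,.16,.18,.20): print(y,prof(np.c_[xs,np.full_like(xs,y),np.full_like(xs,z)]).astype(int))
E
```

```text
along y, at z=.085 / .075; x cols
z 0.085
y    [195 198 201 204 207 210 213 216 219 222 225 228 231 234 237 240 243 246
 249]
0.565 [ 85  87  90  92  92  93  96 109 123 151 171 181 180 163 139 112  98 101
 119]
0.575 [ 90  89  90  90  92  93  98 111 131 155 172 181 175 159 136 112  96  99
 120]
0.585 [ 92  93  93  92  91  90  95 108 136 161 178 180 177 164 139 113  97 105
 122]
0.6 [ 98  92  90  90  89  89  94 106 133 159 178 181 177 164 140 114 100 104
 123]
0.61 [ 90  91  93  94  93 100 118 145 167 179 182 183 179 159 136 108  97 103
 121]
0.62 [ 90  89  89  87  91 100 117 132 144 145 149 145 132 116 100  90  94 105
 125]
z 0.075
y    [195 198 201 204 207 210 213 216 219 222 225 228 231 234 237 240 243 246
 249]
0.565 [ 84  90  95 109 123 147 165 179 179 170 149 124 104  97 110 132 152 162
 164]
0.575 [ 92  89  93 102 124 150 174 181 180 173 152 127 104  98 110 130 151 160
 165]
0.585 [ 94  93  94 102 116 136 161 175 180 170 151 123 102  96 107 134 152 162
 164]
0.6 [ 93  93  94 103 117 139 160 175 181 170 147 119  99  95 108 131 150 162
 164]
0.61 [ 87  88  92 109 131 156 174 182 
[... 437 characters left out ...]
7  88  89  90
  89]
0.18 [ 86  54  51  63  79  91 101 109 110 108  95  78  74  83  88  89  89  89
  90]
0.2 [ 86  56  52  65  79  92 102 109 112 110 100  82  77  86  92  92  90  90
  92]
along x z 0.075
[525 528 531 534 537 540 543 546 549 552 555 558 561 564 567 570 573 576
 579]
0.12 [153 111  68  48  52  68  80  83  81  83  84  82  76  67  71  81  86  87
  88]
0.14 [151 111  67  47  55  69  83  96 105 110 111 104  88  72  72  81  87  87
  88]
0.16 [163 126  81  52  53  69  81  93 104 110 111 109  96  78  74  83  89  90
  90]
0.18 [162 123  78  53  52  67  82  93 103 110 112 109  98  80  75  84  90  91
  91]
0.2 [165 126  78  53  54  67  83  95 104 111 113 110 103  94  93  94  92  91
  92]
```

```bash
python3 - <<'E'
from h import *
g=cv2.cvtColor(cv2.imread("pics/side2.png"),cv2.COLOR_BGR2GRAY).astype(np.float32)
def prof(P):
    uv=proj("side",P).astype(np.float32); return cv2.remap(g,uv[:,0].reshape(-1,1),uv[:,1].reshape(-1,1),cv2.INTER_LINEAR)[:,0]
for xs in(np.arange(.522,.564,.003),np.arange(.618,.672,.003)):
  print(np.round(xs*1000).astype(int))
  Y=np.linspace(.11,.20,31)
  print(np.mean([prof(np.c_[xs,np.full_like(xs,y),np.full_like(xs,.075)]) for y in Y],axis=0).astype(int))
for ys in(np.arange(.066,.114,.003),np.arange(.204,.252,.003)):
  print("y",np.round(ys*1000).astype(int))
  print(np.mean([prof(np.c_[np.full_like(ys,x),ys,np.full_like(ys,.075)]) for x in np.linspace(.57,.62,21)],axis=0).astype(int))
g=cv2.cvtColor(cv2.imread("pics/side5.png"),cv2.COLOR_BGR2GRAY).astype(np.float32)
ys=np.arange(.204,.237,.003);print("plate y z.085",np.mean([prof(np.c_[np.full_like(ys,x),ys,np.full_like(ys,.085)]) for x in np.linspace(.565,.625,31)],axis=0).astype(int))
xs=np.arange(.54,.58,.003);print("plate x z.085",np.mean([prof(np.c_[xs,np.full_like(xs,y),np.full_like(xs,.085)]) for y in np.linspace(.14,.2,31)],axis=0).astype(int))
E
```

```text
[522 525 528 531 534 537 540 543 546 549 552 555 558 561]
[167 148 112  73  53  53  66  85 110 136 155 162 164 165]
[618 621 624 627 630 633 636 639 642 645 648 651 654 657 660 663 666 669
 672]
[166 161 146 116  80  54  47  52  66  85 109 135 156 168 174 176 176 175
 174]
y [ 66  69  72  75  78  81  84  87  90  93  96  99 102 105 108 111]
[178 178 177 174 167 154 134 114  97  88  83  82  82  82  84  88]
y [204 207 210 213 216 219 222 225 228 231 234 237 240 243 246 249 252]
[177 177 177 177 176 171 161 142 118 101  96 107 127 144 154 157 158]
plate y z.085 [ 92  92  96 103 118 135 153 165 169 164 151]
plate x z.085 [ 91 101 108 110 107  96  81  76  83  88  89  89  89  89]
```

Emit:
{"method": "play_rows", "body": {
  "translation": [
    [-0.03,0.01,0],
    [0,0,0],
    [0,0,0],
    [0,0,0]
  ],
  "twist": [
    [0,0,0],
    [0,0,0],
    [0,0,0],
    [0,0,0]
  ],
  "gripper": [-1,-1,-1,-1]
}}

```text
time: 20.9
tool_pos: [0.5961, 0.1549, 0.3301]
ee_rot: [3.141, 0.0, 1.566]
wrist_force: [-0.1, -0.0, -3.3]
width: 0.0236
finger_force: 30.0
```

```bash
python3 - <<'E'
from h import *
o=robot.get_obs(); print(o["time"],o["tool_pos"],o["ee_rot"],o["wrist_force"],o["wrist_torque"],o["width"])
print(robot.close_job())
E
```

```text
20.9 [0.59605011 0.15487159 0.33005528] [3.14127515e+00 8.16417496e-06 1.56571875e+00] [-0.11636779 -0.01116388 -3.27093539] [-0.00858249 -0.02034142  0.0092628 ] 0.02361881356279301
the job is handed in; nothing more can be done
None
```

Job handed in at 20.9 s: the frame is home against both stop bars, and the gripper holds the press level about 1 cm above the rim, centred on the opening to about 2 mm by the side camera; no verdict came back.

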